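# Close a spring-loaded practice-tooth mould and hold it shut

### The arm

A 6-joint arm with a two-finger parallel gripper is mounted at the origin on the work surface. World frame = base frame: x ahead of the robot, y to its left, z up, the work surface at z = 0. Lengths are in m, angles in degrees, forces in N, time in s.
With the tool pointing down it reaches from about 0.35 to 0.875 m from the base axis. Payload 4.2 kg.
Tool frame: the origin (TCP) lies midway between the tips of the shut fingers; the grasp point (between the pads) lies 19 mm behind it; z points along the fingers, y is the line along which they close (so a half turn about z gives the same grasp; the last joint's range is limited). The gripper opens to 87 mm and grips with 3 to 60 N. Pads are 19 mm wide; open, the fingers measure 117 mm over their backs; the gripper's body (75 mm by 190 mm) begins 51 mm behind the grasp point.
Start: joints at [79.676, 22.042, 0.453, 0, -68.411, -14.817], TCP at [0.265, 0.566, 0.223] pointing down, gripper open.
Joint ranges: [-179.83, 179.83], [-69.29, 118.12], [-61.27, 80.66], [-181.25, 117.63], [-171.15, -9.14], [-177.46, 177.46]. Speed limits (degrees/s): [159.86, 159.86, 180, 180, 180, 180].

### API

Orientations are given as a 3x3 rotation matrix whose columns are the frame's x, y, z axes.
In Python, from station import r, cams gives the robot as it stands.
- The arm moves only by the tool play_rows, never from a script. Its argument "commands" is text: rows parted by semicolons, each of 6 numbers parted by spaces: the shift along the world's x, y, z normalised to -1 to 1, where 1 is 30 mm, then the turn, a rotation vector about the world's x, y, z normalised to -1 to 1, where 1 is 0.15 rad. A call has 1 to 20 rows; each row shifts and turns the commanded pose from where the row before left it; what a row does not reach is not made up. A row lasts 1/10 s, in which the tool goes at most 50 mm and 8.59 degrees, less where a joint would pass 70% of its speed; a pose out of reach is approached as far as the arm can. A call with a number of a shift or a turn outside -1 to 1 is refused whole. A call with a gripper value outside its range is refused whole. "grip" is the finger opening in mm, from 0 to 87, set as the call begins (left out, the last holds). The fingers move at their own pace and stop on an object; the grip force is fixed at half the most. Time passes only in rows, so rows that do not move let the fingers close. It gives the time, the measured TCP pose, the force, the opening and the grip force at its end, in the units of the state.
- r.sense(): the state, without advancing time (a new reading comes with each control period).
- cams.capture(name): name is "side" or "top" or "wrist"; returns (picture, depth): 384x512x3 uint8, blue, green, red; 384x512 float32, m along the optical axis (not along the pixel's ray), 0 where there is no reading.
- cams.camera_info(name): a dict with "mtx" (3x3 intrinsics, pixels), "k1" (the pictures are not rectified: a ray, as slopes to the right and down, at radius r is drawn at 1 + k1 r^2 times it, then the intrinsics apply), "R" (3x3) and "t" (3): a world point X has camera coordinates R X + t. Camera axes: x right, y down, z forward; pixel columns grow to the right and rows downward; lengths in m; the calibration is good to about 2 mm. A picture is of the moment at which its call begins: read the wrist's pose just before it. camera_info takes no time and is no camera call; for the wrist camera it gives the pose at the moment of the call.
- r.finish_job(): hands the job in; it is judged then, once.
The state is a dict: "time_s": time; "joints": joint angles; "joint_velocities": joint speeds; "effort": joint torques, N m; "tcp_pos": TCP position; "ee_rot": TCP orientation; "wrist_force": force on the tool from outside, world axes, zero at the start; "moment": the same for the moment, N m; "gripper_width": opening from 0.0 (shut) to 1.0 (fully open); "gripper_force": force on a finger pad.
Only numpy, scipy, OpenCV 4.12 (cv2) and the standard library are available. Lean on these libraries where they do the work, as an engineer would, in place of code of your own. Each camera call takes 0.05 s, during which the arm holds its last target. There are 200 camera calls.

### The job

Pick up the loose upper half of the metal casting mould, which has a grip rib on top, fit it onto the two dowels of the lower half that is bolted to the bench (wide hole on the thick dowel, narrow hole on the thin one), and push it down against the spring plate until the two faces meet all round. Finish while still holding the mould pressed shut: it springs open if you let go. Leave the cup, the glass dish, the tray and the handpiece alone.

Things in the scene. Friction and masses are not known exactly. Their poses are not given: they have to be found in the camera images.
- mould_base: Lower mould half, bolted down. Steel flange 136 x 90 x 10 mm; on it an aluminium block 104 x 64 mm, its top (the parting face) 40 mm above the bench, with a 12 x 24 mm lug at its +x end. Two upright dowels on the length axis, 34 mm either side of the centre; between them a 36 x 36 mm spring plate stands 6 mm proud. Origin: centre of the underside; x along the length to thick dowel and lug, z up.
- dowel_thick (a point): Foot of the thick dowel (diameter 14 mm), on its axis at the level of the parting face, 34 mm to +x of the lower half's centre. Both dowels stand 20 mm above the face; the lower 11 mm are straight, the upper 9 mm taper to a 5 mm wide tip.
- dowel_thin (a point): Foot of the thin dowel (diameter 9 mm), on its axis at the level of the parting face, 34 mm to -x of the lower half's centre.
- spring_plate (a joint): Travel of the spring plate, m: 0 = fully up (6 mm above the parting face), 0.006 = level with the face (mould shut, face on face). It pushes up with 7 N when up and about 15 N when level, so the upper half (0.32 to 0.48 kg) rests on it without shutting; 10 to 12 N of extra push shuts the mould.
- mould_top_center (a point): Centre of the loose upper half, 32 mm above its underside; it lies right way up on the bench. Aluminium plate 104 x 64 x 24 mm with a 12 x 24 mm lug at its +x end and two through holes; in its middle a grip rib 40 mm long (x), 22 wide (y), 40 high, its top 64 mm above the underside. x along the length to wide hole and lug; grip the rib across y from above; z up.
- hole_thick (a point): Centre of the wide hole (16 mm) at the underside of the upper half, 34 mm to +x of its centre. It belongs on the thick dowel.
- hole_thin (a point): Centre of the narrow hole (11 mm) at the underside of the upper half, 34 mm to -x of its centre. It belongs on the thin dowel.
- mould_top: The loose upper half itself; origin at the centre of its underside, same axes as its centre point.
- cup: Bystander: white plastic cup, 76 mm wide and 100 mm high; origin at the centre of its foot.
- dappen: Bystander: small glass dish, 44 mm wide, 34 mm high; origin at the centre of its foot.
- tray: Bystander: clear plastic open tray 70 x 130 x 28 mm; origin at the centre of its underside.
- handpiece: Bystander: white dental handpiece about 150 mm long and 20 mm thick, lying along its x; origin under its middle.
Mind the look-alikes: they are no part of the job. Leave any pink or red look-alike of the mould_top alone.

How it is judged:
By the outcome, as a careful person would: the job done as asked, in the order asked, and still so for the second after the job is handed in, while the arm keeps its last pose, push and grip.
It also fails if it takes over 42 s, if anything falls off the work surface, if the arm or the gripper's body presses on something with over 40 N, if the wrist force passes 120 N, or if a joint passes its speed limit or range.

## Working session

There is one attempt and no reset: what is moved stays moved. The work goes in short steps, Python scripts to look and compute and a tool call to move; the robot and the scene stay as the last step left them, time stands still between calls to the robot, and variables do not carry over. Pictures are saved under pics/ and viewed, at most 10 in all, crops included, and the job is handed in when it is done.

Besides the shell and the picture viewer there is one more tool, called after "Emit:" as name(argument=value, ...) on one line, values as JSON. play_rows: Moves the arm, as the interface text tells. Scaled input: -1 to 1 covers 30 mm each way for a shift and 0.15 rad each way for a turn. Its arguments: {"type":"object","properties":{"commands":{"type":"string"},"grip":{"type":"number"}},"required":["commands"]}

```bash
ls; mkdir -p pics
cat > h.py <<'E'
import numpy as np, cv2
from station import r, cams
def shot(n):
    i=cams.camera_info(n); p,d=cams.capture(n); return p,d,i
def und(uv,i):
    uv=np.asarray(uv,float).reshape(-1,2); K=np.array(i["mtx"])
    return cv2.undistortPoints(uv.reshape(-1,1,2),K,np.array([i["k1"],0,0,0.])).reshape(-1,2)
def onplane(uv,i,z):
    n=und(uv,i); R=np.array(i["R"]); t=np.array(i["t"]); c=-R.T@t
    d=np.c_[n,np.ones(len(n))]@R
    return c+d*((z-c[2])/d[:,2])[:,None]
def cloud(d,i):
    h,w=d.shape; v,u=np.mgrid[:h,:w]; n=und(np.c_[u.ravel(),v.ravel()],i)
    P=np.c_[n,np.ones(len(n))]*d.ravel()[:,None]
    W=(P-np.array(i["t"]))@np.array(i["R"]); W[d.ravel()==0]=np.nan
    return W.reshape(h,w,3)
E
python3 - <<'E'
from h import *
a=[]
for n in("top","side"):
    p,d,i=shot(n); np.savez(n,p=p,d=d,**{k:np.array(v) for k,v in i.items()}); a.append(p)
    print(n,i)
cv2.imwrite("pics/a.png",cv2.resize(a[0],(800,600))); cv2.imwrite("pics/b.png",a[1]); print(r.sense())
E
```

```text
pics
top {'mtx': array([[364.84888114,   0.        , 253.45921375],
       [  0.        , 364.84888114, 199.71168418],
       [  0.        ,   0.        ,   1.        ]]), 'k1': -0.06615022406223132, 'R': array([[-2.52921821e-02, -9.99679717e-01,  8.76900976e-04],
       [-9.95538424e-01,  2.51076219e-02, -9.09552334e-02],
       [ 9.09040851e-02, -3.17344494e-03, -9.95854596e-01]]), 't': array([0.12131374, 0.59889316, 1.0945186 ])}
side {'mtx': array([[379.74794812,   0.        , 257.58195135],
       [  0.        , 379.74794812, 193.57030418],
       [  0.        ,   0.        ,   1.        ]]), 'k1': -0.09758922432580996, 'R': array([[ 0.99902544, -0.04334907, -0.00830881],
       [-0.03599358, -0.69116042, -0.7218045 ],
       [ 0.02554683,  0.72140012, -0.69204712]]), 't': array([-0.57382077,  0.14493339,  1.0844148 ])}
{'time_s': 0.1, 'joints': array([ 7.96743242e+01,  2.20843895e+01,  3.86222690e-01, -2.32336708e-02,
       -6.84113612e+01, -1.48180218e+01]), 'joint_velocities': array([ 0.02136569, -0.17979066,  0.11667332,  0.14090221,  0.03437802,
        0.0030457 ]), 'effort': array([-9.73321016e-05, -3.91691029e+01,  1.87935072e+01,  4.23197776e+00,
        1.34559686e-02, -7.61179126e-05]), 'tcp_pos': array([0.26530555, 0.56529059, 0.22158564]), 'ee_rot': array([[ 9.05181500e-01, -4.25024638e-01, -7.13591282e-04],
       [-4.25025219e-01, -9.05179693e-01, -1.81305064e-03],
       [ 1.24662854e-04,  1.94443419e-03, -9.99998102e-01]]), 'wrist_force': array([-0.23274819,  0.83325399,  0.81932032]), 'moment': array([0.0484825 , 0.02313888, 0.02923379]), 'gripper_force': 0.0, 'gripper_width': 1.0019322730961766}
```

View pics/a.png

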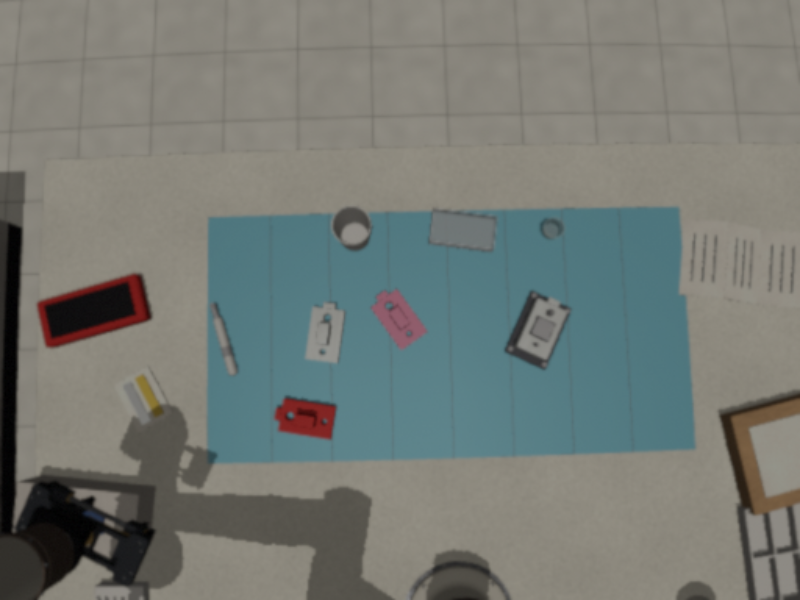

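View pics/b.png

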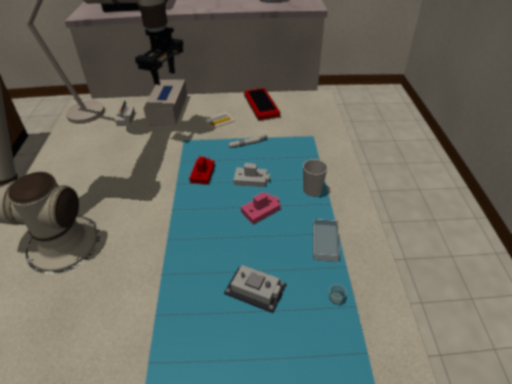

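Candidates in the top picture (800x600): grey metal half (325,332), pink (400,318) and red (305,417). The grey one fits, since pink and red are look-alikes. The base is at (540,330), with its lug seemingly towards the upper right. I'll measure both and confirm in one enlarged crop.

Run:
```python
from h import *
z=np.load("top.npz"); p,d,i=z["p"],z["d"],z
W=cloud(d,i); hsv=cv2.cvtColor(p,cv2.COLOR_BGR2HSV)
def blob(x0,y0,x1,y1,zl,zh,smax=60,vmin=100):
    m=(hsv[...,1]<smax)&(hsv[...,2]>vmin); b=np.zeros_like(m); b[y0:y1,x0:x1]=1; m&=b&(W[...,2]>zl)&(W[...,2]<zh)
    v,u=np.nonzero(m); return u,v,W[m]
for nm,a in(("plate",(190,185,226,238,.015,.033)),("rib",(190,185,226,238,.045,.08)),("base",(318,180,370,240,.03,.052))):
    u,v,P=blob(*a); print(nm,len(u),u.mean() if len(u) else 0,v.mean() if len(u) else 0,np.nanmean(P,0),cv2.minAreaRect(P[:,:2].astype(np.float32)))
print(onplane([(208,212),(345,211)],i,.03))
c1=cv2.resize(p[180:244,186:236],(400,512),interpolation=cv2.INTER_CUBIC); c2=cv2.resize(p[180:244,320:370],(400,512),interpolation=cv2.INTER_CUBIC)
cv2.imwrite("pics/c.png",np.hstack([c1,c2]))
```

```text
plate 587 207.98637137989778 213.17376490630323 [0.56409231 0.24701222 0.02421428] ((0.5686423182487488, 0.24749186635017395), (0.06493490189313889, 0.11573062837123871), 80.94872283935547)
rib 101 205.8118811881188 212.9108910891089 [0.56265746 0.24855538 0.06420524] ((0.5627561211585999, 0.24844151735305786), (0.021876156330108643, 0.03989957273006439), 80.65853118896484)
base 675 346.73777777777775 209.50666666666666 [ 0.56347778 -0.17678879  0.04139527] ((0.5671116709709167, -0.17888015508651733), (0.06291496753692627, 0.11516276001930237), 63.39902114868164)
[[ 0.56726722  0.24620461  0.03      ]
 [ 0.55961164 -0.17409028  0.03      ]]
```

View pics/c.png

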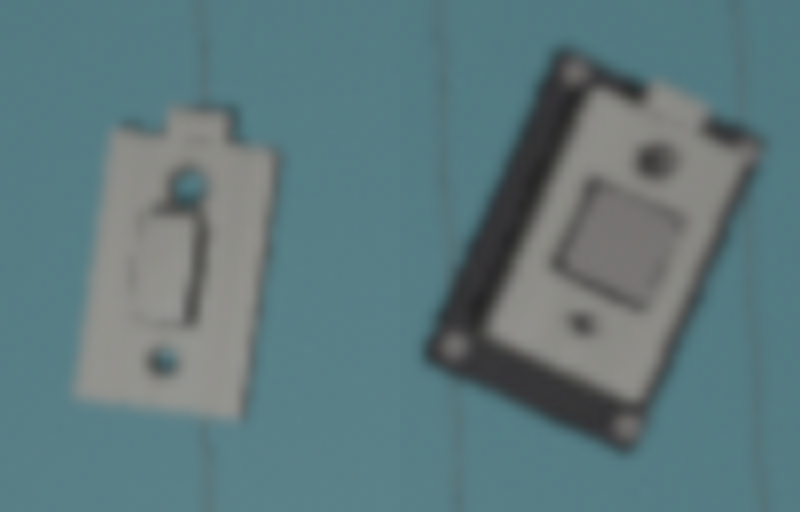

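The crop confirms it. Left is the grey upper half: lug at top (200,125), wide hole (188,185), narrow hole (162,362), yaw about -9°. Right is the base: lug (680,105), thick dowel (657,160), thin dowel (580,323), yaw about -26.6°. I'll move above the rib.

Emit:
play_rows(commands=".66 -.7 -.05 0 0 .125;.66 -.7 -.05 0 0 .125;.66 -.7 -.05 0 0 .125;.66 -.7 -.05 0 0 .125;.66 -.7 -.05 0 0 .125;.66 -.7 -.05 0 0 .125;.66 -.7 -.05 0 0 .125;.66 -.7 -.05 0 0 .125;.66 -.7 -.05 0 0 .125;.66 -.7 -.05 0 0 .125;.66 -.7 -.05 0 0 .125;.66 -.7 -.05 0 0 .125;.66 -.7 -.05 0 0 .125;.66 -.7 -.05 0 0 .125;.66 -.7 -.05 0 0 .125;0 0 0 0 0 0;0 0 0 0 0 0;0 0 0 0 0 0", grip=87)

```text
time_s: 1.9
tcp_pos: [0.562, 0.2512, 0.1998]
ee_rot: [[0.988, -0.156, -0.001], [-0.156, -0.988, -0.0], [-0.001, 0.0, -1.0]]
wrist_force: [-0.1, -0.4, -0.1]
gripper_width: 1.002
gripper_force: 0.0
```

Run:
```python
from h import *
p,d,i=shot("wrist"); s=r.sense(); np.savez("w1",p=p,d=d,T=s["tcp_pos"],E=s["ee_rot"],**i)
print(s["tcp_pos"],s["ee_rot"],i,s["wrist_force"])
cv2.imwrite("pics/d.png",p)
W=cloud(d,i)
for a,b in((.015,.033),(.055,.075)):
    m=(W[...,2]>a)&(W[...,2]<b)&(cv2.cvtColor(p,cv2.COLOR_BGR2HSV)[...,1]<60)&(np.hypot(W[...,0]-.5627,W[...,1]-.2484)<.08)
    P=W[m]; print(len(P),P.mean(0) if len(P) else 0,cv2.minAreaRect(P[:,:2].astype(np.float32)) if len(P) else 0)
```

```text
[0.56191776 0.25144273 0.19999095] [[ 9.87764330e-01 -1.55953726e-01 -2.52517350e-04]
 [-1.55953725e-01 -9.87764362e-01  2.54211696e-05]
 [-2.53392165e-04  1.42708968e-05 -9.99999968e-01]] {'mtx': array([[279.43044109,   0.        , 257.56043247],
       [  0.        , 279.43044109, 193.09264666],
       [  0.        ,   0.        ,   1.        ]]), 'k1': -0.0465248780210741, 'R': array([[-1.56086666e-01, -9.87743274e-01, -4.22390830e-04],
       [-9.56921951e-01,  1.51110152e-01,  2.47923579e-01],
       [-2.44821020e-01,  3.91017598e-02, -9.68779500e-01]]), 't': array([0.33569474, 0.47562893, 0.49423079])} [0.14292321 0.52513499 0.44389652]
3567 [0.56551015 0.24754663 0.02304173] ((0.5655599236488342, 0.24744157493114471), (0.0640399307012558, 0.11672533303499222), 81.26300811767578)
713 [0.56102828 0.2479627  0.06292789] ((0.5604366660118103, 0.2479022741317749), (0.021191557869315147, 0.03910655528306961), 80.88584899902344)
```

View pics/d.png

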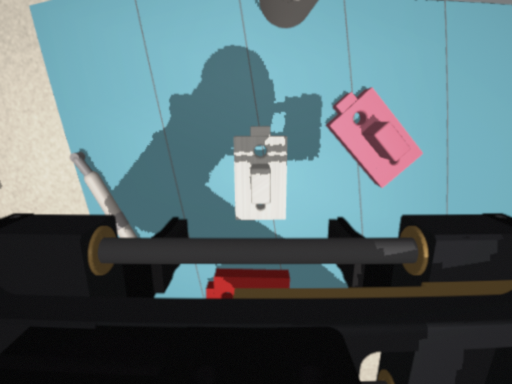

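The wrist view shows the grey half at (260,178) between the fingers, with red below and pink to the right. I'll look at the base from the same relative pose so calibration bias cancels.

Emit:
play_rows(commands="0 -.89 .033 0 0 -.127;0 -.89 .033 0 0 -.127;0 -.89 .033 0 0 -.127;0 -.89 .033 0 0 -.127;0 -.89 .033 0 0 -.127;0 -.89 .033 0 0 -.127;0 -.89 .033 0 0 -.127;0 -.89 .033 0 0 -.127;0 -.89 .033 0 0 -.127;0 -.89 .033 0 0 -.127;0 -.89 .033 0 0 -.127;0 -.89 .033 0 0 -.127;0 -.89 .033 0 0 -.127;0 -.89 .033 0 0 -.127;0 -.89 .033 0 0 -.127;0 -.89 .033 0 0 -.127;0 0 0 0 0 0;0 0 0 0 0 0;0 0 0 0 0 0")

```text
time_s: 3.85
tcp_pos: [0.5625, -0.1753, 0.2159]
ee_rot: [[0.896, -0.445, 0.0], [-0.445, -0.896, 0.0], [-0.0, -0.0, -1.0]]
wrist_force: [-0.7, 1.0, -0.8]
gripper_width: 1.002
gripper_force: 0.0
```

```bash
cat > fit.py <<'E'
from h import *
def rect(p,d,i,c,lo,hi,rad=.08):
    W=cloud(d,i); m=(W[...,2]>lo)&(W[...,2]<hi)&(cv2.cvtColor(p,cv2.COLOR_BGR2HSV)[...,1]<60)&(p.max(2)>75)&(np.hypot(W[...,0]-c[0],W[...,1]-c[1])<rad)
    P=W[m]; return len(P),P.mean(0),cv2.minAreaRect(P[:,:2].astype(np.float32)),m
E
python3 - <<'E'
from fit import *
p,d,i=shot("wrist"); s=r.sense(); np.savez("w2",p=p,d=d,T=s["tcp_pos"],E=s["ee_rot"],**i)
print(s["tcp_pos"],s["ee_rot"])
o=rect(p,d,i,(.561,-.176),.03,.043); print(o[:3])
o=rect(p,d,i,(.561,-.176),.0435,.05,.03); print("plate",o[:3])
o=rect(p,d,i,(.561,-.176),.051,.065,.05); print("dowels",o[0])
W=cloud(d,i)
n,l,st,ce=cv2.connectedComponentsWithStats(o[3].astype(np.uint8))
for k in range(1,n): print(st[k],np.median(W[l==k],0))
cv2.imwrite("pics/e.png",cv2.resize(p[100:230,180:340],(800,650))[:600])
E
```

```text
[ 0.56258867 -0.17523781  0.21597825] [[ 8.95775889e-01 -4.44505952e-01  1.21864307e-04]
 [-4.44505966e-01 -8.95775881e-01  1.31562393e-04]
 [ 5.06828399e-05 -1.72019831e-04 -9.99999984e-01]]
(3379, array([ 0.56449429, -0.17941337,  0.03918726]), ((0.5648121237754822, -0.1796649694442749), (0.063982293009758, 0.11522068083286285), 63.7005729675293))
plate (855, array([ 0.55958463, -0.17705174,  0.04520186]), ((0.5595806241035461, -0.17664547264575958), (0.03511244058609009, 0.03638690337538719), 64.30650329589844))
dowels 133
[255 148  11  12  94] [ 0.59039455 -0.19240287  0.05537783]
[257 206   7   8  39] [ 0.53034656 -0.16248755  0.05668106]
```

View pics/e.png

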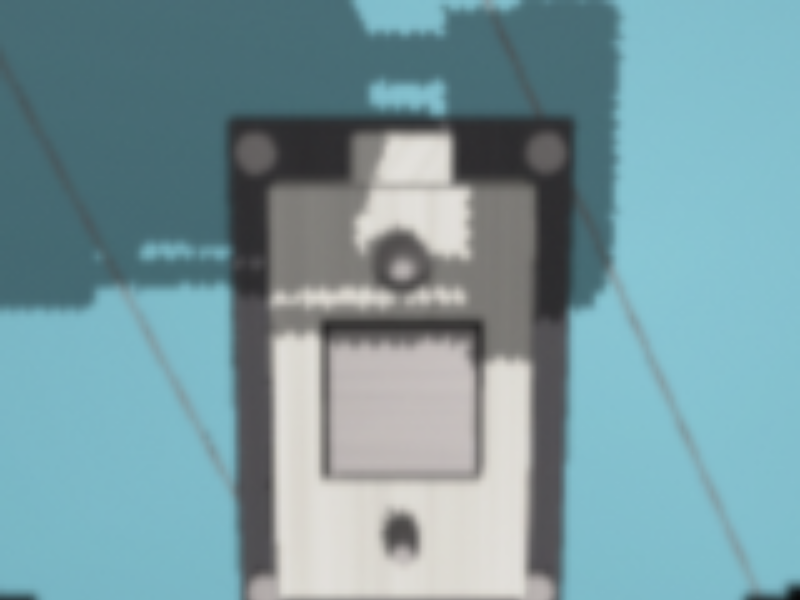

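The picture shows the base: thick dowel tip (400,268), thin dowel tip (402,550), square spring plate (402,400), lug (402,155). In the wrist frame its centre is about (.5596,-.1769), yaw -26.4°. Next, back to the upper half to grasp it.

Emit:
play_rows(commands="-.005 .882 -.033 0 0 .127;-.005 .882 -.033 0 0 .127;-.005 .882 -.033 0 0 .127;-.005 .882 -.033 0 0 .127;-.005 .882 -.033 0 0 .127;-.005 .882 -.033 0 0 .127;-.005 .882 -.033 0 0 .127;-.005 .882 -.033 0 0 .127;-.005 .882 -.033 0 0 .127;-.005 .882 -.033 0 0 .127;-.005 .882 -.033 0 0 .127;-.005 .882 -.033 0 0 .127;-.005 .882 -.033 0 0 .127;-.005 .882 -.033 0 0 .127;-.005 .882 -.033 0 0 .127;-.005 .882 -.033 0 0 .127;0 0 -.5 0 0 0;0 0 -.9 0 0 0;0 0 -.9 0 0 0;0 0 -.6 0 0 0")

```text
time_s: 5.9
tcp_pos: [0.5586, 0.2476, 0.1112]
ee_rot: [[0.988, -0.155, -0.002], [-0.155, -0.988, -0.001], [-0.002, 0.001, -1.0]]
wrist_force: [-0.3, -0.7, 0.3]
gripper_width: 1.002
gripper_force: 0.0
```

Emit:
play_rows(commands="0 0 -.6 0 0 0;0 0 -.6 0 0 0;0 0 -.6 0 0 0;0 0 -.5 0 0 0;0 0 -.4 0 0 0;0 0 0 0 0 0;0 0 0 0 0 0;0 0 0 0 0 0")

```text
time_s: 6.7
tcp_pos: [0.5606, 0.2476, 0.0331]
ee_rot: [[0.988, -0.156, 0.002], [-0.156, -0.988, 0.001], [0.001, -0.001, -1.0]]
wrist_force: [0.1, 1.3, 1.0]
gripper_width: 0.997
gripper_force: 0.0
```

Good height. I'll close on the rib.

Emit:
play_rows(commands="0 0 -.1 0 0 0;0 0 0 0 0 0;0 0 0 0 0 0;0 0 0 0 0 0;0 0 0 0 0 0;0 0 0 0 0 0;0 0 0 0 0 0;0 0 0 0 0 0;0 0 0 0 0 0;0 0 0 0 0 0", grip=10)

```text
time_s: 7.7
tcp_pos: [0.5604, 0.2474, 0.0291]
ee_rot: [[0.988, -0.157, 0.001], [-0.157, -0.988, 0.001], [0.001, -0.001, -1.0]]
wrist_force: [0.2, 1.6, 0.2]
gripper_width: 0.25
gripper_force: 30.0
```

Emit:
play_rows(commands="0 0 .3 0 0 0;0 0 .7 0 0 0;0 0 .9 0 0 0;0 0 .9 0 0 0;0 0 .9 0 0 0;0 0 .3 0 0 0;0 0 0 0 0 0;0 0 0 0 0 0;0 0 0 0 0 0")

```text
time_s: 8.6
tcp_pos: [0.5589, 0.2462, 0.1468]
ee_rot: [[0.988, -0.157, -0.004], [-0.157, -0.988, -0.002], [-0.003, 0.003, -1.0]]
wrist_force: [0.2, -0.2, -5.0]
gripper_width: 0.247
gripper_force: 30.0
```

Run:
```python
from fit import *
p,d,i=shot("wrist"); s=r.sense(); np.savez("w3",p=p,d=d,T=s["tcp_pos"],E=s["ee_rot"],**i)
T=s["tcp_pos"];E=s["ee_rot"];print(T,s["wrist_force"],s["moment"],s["gripper_width"])
dz=T[2]-.0291
for lo,hi in((.017,.031),(.057,.07)):
    o=rect(p,d,i,T,lo+dz,hi+dz); P=(cloud(d,i)[o[3]]-T)@E
    print(o[0],np.median(P,0),o[1][2]-dz,cv2.minAreaRect(P[:,:2].astype(np.float32)))
cv2.imwrite("pics/f.png",p)
```

```text
[0.55912419 0.24631375 0.14701944] [-0.19626693 -0.32231691 -3.95873522] [-0.005066    0.00048741  0.03106883] 0.2477357641946487
7415 [0.03375608 0.00062181 0.00631224] 0.022608828233809677 ((0.010680519044399261, 0.0004007294774055481), (0.06436309963464737, 0.10482580959796906), 89.98334503173828)
1804 [-0.00355934  0.00060358 -0.03362466] 0.0625057119947144 ((0.0019008461385965347, -0.00014499016106128693), (0.03688954934477806, 0.04293201118707657), 2.4314990043640137)
```

View pics/f.png

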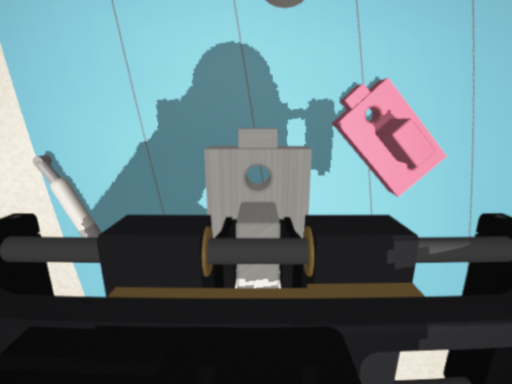

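The mould is held: lug at (258,138), wide hole (258,176), centred between the fingers. I'll carry it over to the base.

Emit:
play_rows(commands="0 -.5 0 0 0 -.126;0 -.882 0 0 0 -.126;0 -.882 0 0 0 -.126;0 -.882 0 0 0 -.126;0 -.882 0 0 0 -.126;0 -.882 0 0 0 -.126;0 -.882 0 0 0 -.126;0 -.882 0 0 0 -.126;0 -.882 0 0 0 -.126;0 -.882 0 0 0 -.126;0 -.882 0 0 0 -.126;0 -.882 0 0 0 -.126;0 -.882 0 0 0 -.126;0 -.882 0 0 0 -.126;0 -.882 0 0 0 -.126;0 -.882 0 0 0 -.132;0 -.38 0 0 0 0;0 0 0 0 0 0;0 0 0 0 0 0;0 0 0 0 0 0")

```text
time_s: 10.65
tcp_pos: [0.5599, -0.1756, 0.1489]
ee_rot: [[0.896, -0.444, -0.0], [-0.444, -0.896, 0.0], [-0.0, -0.0, -1.0]]
wrist_force: [-0.3, -1.0, -4.2]
gripper_width: 0.249
gripper_force: 30.0
```

Run:
```python
from fit import *
p,d,i=shot("wrist"); s=r.sense(); np.savez("w4",p=p,d=d,T=s["tcp_pos"],E=s["ee_rot"],**i)
T=s["tcp_pos"];E=s["ee_rot"];print(T,E[:,0],s["wrist_force"])
for k in range(3):print(r.sense()["tcp_pos"])
t,dt,it=shot("top"); sd,ds,si=shot("side")
np.savez("t4",p=t,d=dt,**it); np.savez("s4",p=sd,d=ds,**si)
# fit base edges from wrist: flange/lug points not visible? view
cv2.imwrite("pics/g.png",np.hstack([cv2.resize(p[80:240,170:350],(450,400)),cv2.resize(sd[200:320,210:300],(300,400))]))
```

```text
[ 0.56006151 -0.17552761  0.14898433] [ 8.96182229e-01 -4.43686077e-01 -2.78360524e-04] [ 0.57188848  0.70015681 -4.37168152]
[ 0.56006151 -0.17552761  0.14898433]
[ 0.56006151 -0.17552761  0.14898433]
[ 0.56006151 -0.17552761  0.14898433]
```

View pics/g.png

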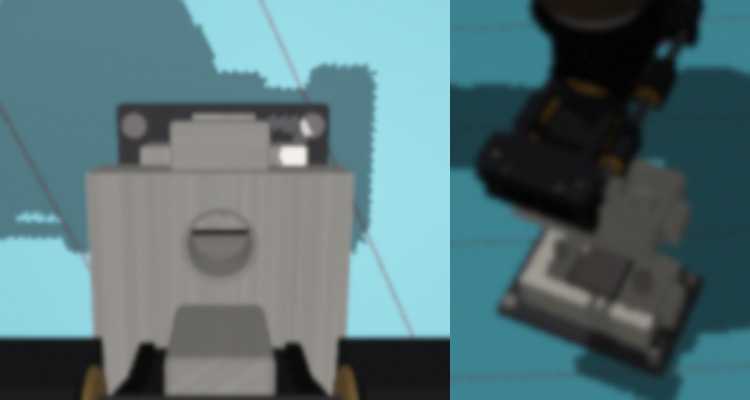

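In the picture the held plate's lug (220,145) sits over the base flange (117–328, row 105), with the flange bolts at (134,125) and (312,125). I'll get the lateral and lengthwise offsets numerically.

Run:
```python
from fit import *
z=np.load("w4.npz");p,d=z["p"],z["d"];T,E=z["T"],z["E"];W=cloud(d,z);hsv=cv2.cvtColor(p,cv2.COLOR_BGR2HSV)
L=(W-T)@E
near=(abs(L[...,1])<.06)&(L[...,0]>.02)&(L[...,0]<.11)
def prof(name,m,xs):
    for a,b in xs:
        q=m&near&(L[...,0]>a)&(L[...,0]<b)
        ys=L[...,1][q]
        if len(ys): print(name,(a,b),len(ys),"y",ys.min().round(4),ys.max().round(4),"mid",((ys.min()+ys.max())/2).round(4))
hz=W[...,2]
pl=(hz>.13)&(hz<.15); prof("plate",pl,[(.03,.04),(.04,.05)]); prof("lug",pl,[(.055,.0625)])
fl=(hz>.004)&(hz<.017)&(hsv[...,1]<70); prof("flange",fl,[(.055,.06),(.06,.065),(.065,.068)])
q=fl&near&(abs(L[...,1])<.04);print("flange x max",np.percentile(L[...,0][q],[95,99,100]))
bl=(hz>.034)&(hz<.046); prof("block",bl,[(.045,.055)]); q=bl&near&(abs(L[...,1])<.011);print("base lug x",np.percentile(L[...,0][q],[50,99,100]) if q.any() else 0)
q=pl&near&(abs(L[...,1])<.011);print("top lug x",np.percentile(L[...,0][q],[99,100]))
# same flange from w2
z=np.load("w2.npz");W2=(cloud(z["d"],z));hs=cv2.cvtColor(z["p"],cv2.COLOR_BGR2HSV);L2=(W2-z["T"])@z["E"]
q=(W2[...,2]>.004)&(W2[...,2]<.017)&(hs[...,1]<70)&(abs(L2[...,1])<.055)&(abs(L2[...,0])<.1)
print("w2 flange",cv2.minAreaRect(L2[q][:,:2].astype(np.float32)),np.percentile(L2[q][:,0],[99,100]),z["T"])
```

```text
plate (0.03, 0.04) 1327 y -0.0319 0.0324 mid 0.0002
plate (0.04, 0.05) 1754 y -0.032 0.0323 mid 0.0002
lug (0.055, 0.0625) 512 y -0.0114 0.0121 mid 0.0003
flange (0.055, 0.06) 189 y -0.0427 0.0453 mid 0.0013
flange (0.06, 0.065) 293 y -0.0425 0.045 mid 0.0013
flange (0.065, 0.068) 252 y -0.0424 0.0459 mid 0.0017
flange x max [0.06727399 0.0673128  0.06834727]
block (0.045, 0.055) 206 y -0.03 0.0334 mid 0.0017
base lug x [0.02351237 0.06360727 0.06360853]
top lug x [0.0637329  0.06377188]
w2 flange ((-0.001416712999343872, 0.0028744563460350037), (0.13505522906780243, 0.08956572413444519), 0.06150306388735771) [0.06480342 0.06607174] [ 0.56258867 -0.17523781  0.21597825]
```

Run:
```python
from fit import *
for f in("w4","w2"):
    z=np.load(f+".npz");g=cv2.cvtColor(z["p"],cv2.COLOR_BGR2GRAY).astype(float)
    print(f,"col258",g[115:133,254:262].mean(1).round().astype(int),"left/right flange",g[115:133,225:229].mean(1).round().astype(int),g[115:133,284:288].mean(1).round().astype(int))
    if f=="w2": print(g[128:140,254:262].mean(1).round(),"hsv",cv2.cvtColor(z["p"],cv2.COLOR_BGR2HSV)[115:133,258,1])
def X(f,row,zz,col=258):
    z=np.load(f+".npz");P=onplane([(col,row)],z,zz)[0];return ((P-z["T"])@z["E"])[:2].round(4)
top=.149-.0291+.024
for row in(127,128,129,130):print("w4 top lug",row,X("w4",row,top))
for row in(124,125,126):print("w4 base lug",row,X("w4",row,.040))
for row in(120,121,122):print("w4 flange",row,X("w4",row,.010))
for row in(125,126,127):print("w2 base lug",row,X("w2",row,.040))
for row in(123,124,125):print("w2 flange",row,X("w2",row,.010))
```

```text
w4 col258 [115 115 115 115 113 104  79  59  56  69 103 137 138 128 135 142 143 143] left/right flange [114 114 114 114 113 104  80  60  56  58  68  83  96 103 106 107 106 102] [152 122 115 115 114 105  80  58  54  55  60  73  87  94  96  95  94  87]
w2 col258 [105 129 160 171 172 160 128  96  68  51  64 111 160 180 188 190 194 200] left/right flange [98 98 98 98 98 97 97 91 75 59 55 58 65 72 76 78 76 72] [95 94 93 92 92 92 92 86 66 50 47 53 63 74 79 81 80 75]
[180. 188. 190. 194. 200. 204. 208. 206. 193. 182. 209. 218.] hsv [96 95 93 92 92 92 96 93 76 28  4 12 12 12  9  9  9  9]
w4 top lug 127 [0.0645 0.0006]
w4 top lug 128 [0.0639 0.0006]
w4 top lug 129 [0.0634 0.0006]
w4 top lug 130 [0.0628 0.0006]
w4 base lug 124 [0.0654 0.0007]
w4 base lug 125 [0.0645 0.0007]
w4 base lug 126 [0.0636 0.0007]
w4 flange 120 [0.0693 0.0007]
w4 flange 121 [0.0683 0.0007]
w4 flange 122 [0.0673 0.0007]
w2 base lug 125 [0.0638 0.0007]
w2 base lug 126 [0.0627 0.0007]
w2 base lug 127 [0.0615 0.0007]
w2 flange 123 [0.066  0.0007]
w2 flange 124 [0.0648 0.0007]
w2 flange 125 [0.0635 0.0007]
```

Offset to correct: about +0.2 mm in x and -1.4 mm in y. I'll descend to just above the dowel tips and re-check.

Emit:
play_rows(commands=".007 -.047 -.4 0 0 0;0 0 -.5 0 0 0;0 0 -.5 0 0 0;0 0 -.4 0 0 0;0 0 -.1 0 0 0;0 0 0 0 0 0;0 0 0 0 0 0;0 0 0 0 0 0")

```text
time_s: 11.6
tcp_pos: [0.561, -0.1779, 0.0929]
ee_rot: [[0.896, -0.445, 0.002], [-0.445, -0.896, -0.0], [0.002, -0.001, -1.0]]
wrist_force: [-0.5, -1.3, -4.6]
gripper_width: 0.248
gripper_force: 30.0
```

Run:
```python
from fit import *
p,d,z=shot("wrist"); s=r.sense(); T,E=s["tcp_pos"],s["ee_rot"]; np.savez("w5",p=p,d=d,T=T,E=E,**z)
print(T,E[:,0],s["wrist_force"])
g=cv2.cvtColor(p,cv2.COLOR_BGR2GRAY).astype(float); print(g[100:140,254:262].mean(1).round().astype(int))
W=cloud(d,z);hz=W[...,2];L=(W-T)@E;hsv=cv2.cvtColor(p,cv2.COLOR_BGR2HSV);near=(abs(L[...,1])<.06)&(L[...,0]>.03)&(L[...,0]<.1)
for n,lo,hi,a,b in(("plate",.072,.095,.03,.05),("lug",.072,.095,.054,.062),("flange",.003,.018,.056,.067),("block",.033,.047,.03,.055)):
    q=near&(hz>lo)&(hz<hi)&(hsv[...,1]<70)&(L[...,0]>a)&(L[...,0]<b); y=L[...,1][q]
    if q.any(): print(n,q.sum(),y.min(),y.max(),(y.min()+y.max())/2)
for n,lo,hi in(("lug",.072,.095),("blug",.033,.047),("fl",.003,.018)):
    q=near&(hz>lo)&(hz<hi)&(hsv[...,1]<70)&(abs(L[...,1])<.03)
    if n!="fl": q&=abs(L[...,1])<.011
    if q.any(): print(n,"x",np.percentile(L[...,0][q],[50,97,100]),np.nonzero(q)[0].min())
top=T[2]-.0291+.024
X=lambda row,zz:((onplane([(258,row)],z,zz)[0]-T)@E)[0].round(4)
for row in range(112,134,2):print(row,X(row,top),X(row,.04),X(row,.01))
cv2.imwrite("pics/h.png",cv2.resize(p[80:240,170:350],(675,600)))
```

```text
[ 0.56085777 -0.1778122   0.09284958] [ 0.89572782 -0.4446001   0.00155758] [-0.31232728  0.08888754 -4.45640089]
[176 172 170 164 160 154 149 143 139 133 128 123 120 119 118 117 118 118
 117 118 117 117 110  90  64  55  59  74 107 136 145 146 146 147 148 149
 149 149 149 148]
plate 3030 -0.032120643251550944 0.03217027190150809 2.4814324978573304e-05
lug 553 -0.01163458142227609 0.011839411721169403 0.00010241514944665624
flange 931 -0.044604141043199895 0.04440966262320236 -9.723920999876734e-05
block 45 -0.03094401706531844 0.0311178514021877 8.691716843462968e-05
lug x [0.05116784 0.06345976 0.06393098] 128
blug x [0.03053942 0.03108918 0.03114204] 170
fl x [0.05998881 0.06583087 0.06587222] 124
112 0.0731 0.0747 0.0757
114 0.072 0.0733 0.0741
116 0.0709 0.0718 0.0724
118 0.0698 0.0704 0.0708
120 0.0686 0.0689 0.0691
122 0.0675 0.0675 0.0675
124 0.0664 0.066 0.0658
126 0.0652 0.0646 0.0642
128 0.0641 0.0631 0.0625
130 0.063 0.0616 0.0608
132 0.0618 0.0602 0.0591
```

View pics/h.png

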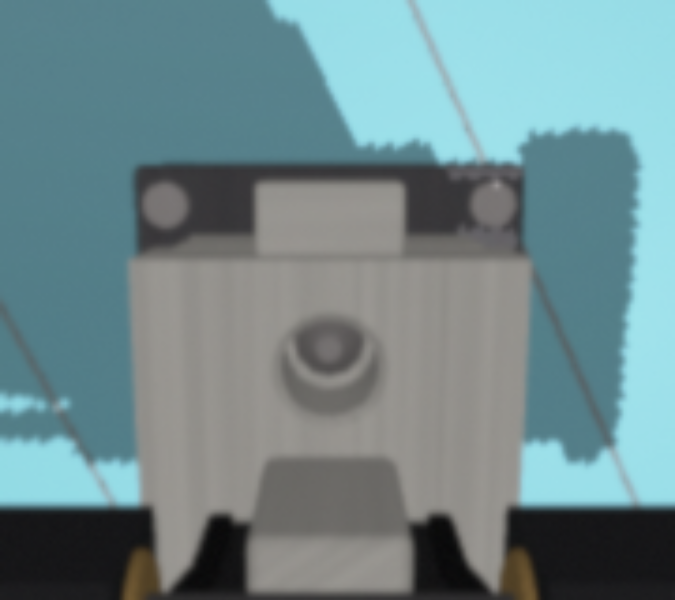

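The picture shows the thick dowel tip (329,347) inside the wide hole (rim 277–383 by 312–415), laterally centred. I'll check the lengthwise position from tip and rim.

Run:
```python
from fit import *
z=np.load("w5.npz");T,E=z["T"],z["E"]
f=lambda u,v,zz:((onplane([(170+u/3.75-.37,80+v/3.75-.37)],z,zz)[0]-T)@E)[:2].round(4)
print("tip",f(329,347,.06)); t=T[2]-.0291+.024
print("hole far/near/l/r",f(330,312,t),f(330,415,t),f(277,365,t),f(383,365,t))
print("lower rim near/l/r",f(330,388,t-.024),f(287,350,t-.024),f(374,350,t-.024))
```

```text
tip [ 0.0331 -0.    ]
hole far/near/l/r [0.0437 0.0002] [0.0268 0.0002] [ 0.0351 -0.0084] [0.0351 0.0088]
lower rim near/l/r [0.0261 0.0002] [ 0.0332 -0.0077] [0.0333 0.0083]
```

Shift the mould about 1.4 mm back along its length, then go down gently over the dowels.

Emit:
play_rows(commands="-.04 .02 0 0 0 0;0 0 0 0 0 0;0 0 -.05 0 0 0;0 0 -.05 0 0 0;0 0 -.05 0 0 0;0 0 -.05 0 0 0;0 0 -.05 0 0 0;0 0 -.05 0 0 0;0 0 0 0 0 0;0 0 0 0 0 0")

```text
time_s: 12.65
tcp_pos: [0.5591, -0.1772, 0.083]
ee_rot: [[0.896, -0.445, -0.0], [-0.445, -0.896, -0.0], [-0.0, 0.0, -1.0]]
wrist_force: [0.0, 0.4, -3.5]
gripper_width: 0.25
gripper_force: 30.0
```

Emit:
play_rows(commands="0 0 -.05 0 0 0;0 0 -.05 0 0 0;0 0 -.05 0 0 0;0 0 -.05 0 0 0;0 0 -.05 0 0 0;0 0 0 0 0 0;0 0 0 0 0 0")

```text
time_s: 13.35
tcp_pos: [0.5591, -0.1772, 0.0755]
ee_rot: [[0.896, -0.445, -0.0], [-0.445, -0.896, -0.0], [-0.0, 0.0, -1.0]]
wrist_force: [-0.2, 0.3, -3.4]
gripper_width: 0.247
gripper_force: 30.0
```

It slid onto the straight part of the dowels without side force. Now I'll press down.

Emit:
play_rows(commands="0 0 -.05 0 0 0;0 0 -.05 0 0 0;0 0 -.05 0 0 0;0 0 -.04 0 0 0;0 0 0 0 0 0;0 0 0 0 0 0")

```text
time_s: 13.95
tcp_pos: [0.5594, -0.1773, 0.0715]
ee_rot: [[0.896, -0.444, 0.001], [-0.444, -0.896, -0.001], [0.001, 0.0, -1.0]]
wrist_force: [-3.3, 1.9, 7.4]
gripper_width: 0.25
gripper_force: 30.0
```

Emit:
play_rows(commands="-.015 .008 -.04 0 0 0;0 0 -.04 0 0 0;0 0 -.04 0 0 0;0 0 0 0 0 0;0 0 0 0 0 0")

```text
time_s: 14.45
tcp_pos: [0.5594, -0.1772, 0.0691]
ee_rot: [[0.896, -0.444, 0.002], [-0.444, -0.896, -0.001], [0.002, 0.0, -1.0]]
wrist_force: [-4.7, 2.5, 11.7]
gripper_width: 0.255
gripper_force: 30.0
```

Emit:
play_rows(commands="-.02 .01 -.03 0 0 0;0 0 -.03 0 0 0;0 0 0 0 0 0;0 0 0 0 0 0;0 0 0 0 0 0")

```text
time_s: 14.95
tcp_pos: [0.5594, -0.1772, 0.069]
ee_rot: [[0.896, -0.443, 0.004], [-0.443, -0.896, -0.002], [0.004, 0.0, -1.0]]
wrist_force: [-6.3, 3.3, 19.2]
gripper_width: 0.249
gripper_force: 30.0
```

Emit:
play_rows(commands="-.01 .005 -.02 .015 .03 0;0 0 0 .01 .02 0;0 0 0 0 0 0;0 0 0 0 0 0")

```text
time_s: 15.35
tcp_pos: [0.5593, -0.1772, 0.069]
ee_rot: [[0.896, -0.443, -0.003], [-0.443, -0.896, 0.001], [-0.003, -0.0, -1.0]]
wrist_force: [-7.7, 3.1, 21.8]
gripper_width: 0.249
gripper_force: 30.0
```

Run:
```python
from fit import *
s=r.sense();print(s["tcp_pos"],s["ee_rot"][2],s["wrist_force"],s["moment"])
p,d,z=shot("wrist"); T,E=s["tcp_pos"],s["ee_rot"]
W=cloud(d,z);L=(W-T)@E
q=(abs(L[...,1])<.03)&(L[...,0]>.022)&(L[...,0]<.062)&(W[...,2]>.055)&(W[...,2]<.075); P=W[q]
A=np.c_[L[q][:,:2],np.ones(q.sum())]; c=np.linalg.lstsq(A,P[:,2],rcond=None)[0];print("plate plane",c,np.median(P[:,2]))
sd,ds,si=shot("side"); t,_,_=shot("top")
cv2.imwrite("pics/i.png",np.hstack([cv2.resize(p[90:230,180:340],(450,400)),cv2.resize(sd[225:325,215:300],(340,400),interpolation=cv2.INTER_CUBIC)]))
```

```text
[ 0.55933515 -0.17718348  0.06902291] [-3.19702959e-03 -2.21665880e-05 -9.99994889e-01] [-7.73440688  3.10966584 21.81524963] [ 0.74807164  2.11797594 -0.08033132]
plate plane [-0.03116742 -0.00034466  0.06377284] 0.0629163124618762
```

View pics/i.png

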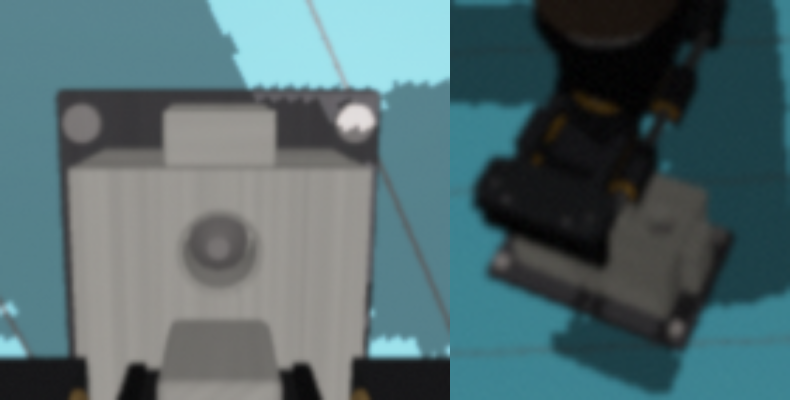

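The picture shows the upper half down on the base, with the thick dowel (218,245) up through the wide hole and the flange bolts visible. Next I compare the plate's tilt and height with the earlier free-held view.

```bash
cat > tilt.py <<'E'
from fit import *
def tilt(p,d,z,T,E):
    W=cloud(d,z);L=(W-T)@E; t=T[2]-.005
    out=[]
    q=(abs(L[...,1])<.03)&(abs(L[...,1])>.0125)&(L[...,0]>.022)&(L[...,0]<.05)&(abs(W[...,2]-t)<.006)
    P=W[q]; V=(P-T)@np.array([[.896,-.444,0],[-.444,-.896,0],[0,0,1]]).T
    A=np.c_[L[q][:,:2],np.ones(q.sum())]
    k=np.ones(len(P),bool)
    for _ in range(4):
        c=np.linalg.lstsq(A[k],P[k,2],rcond=None)[0]; e=P[:,2]-A@c; k=abs(e)<2*e[k].std()+1e-5
    h=A[:,0].mean()
    return "slopes x,y",c[:2].round(4),"z at x=.036",(c@[.036,0,1]).round(5),"minus tcp",(c@[.036,0,1]-T[2]).round(5),"E2",E[2,:2].round(4),k.sum()
E
python3 - <<'E'
from tilt import *
for f in("w3","w4","w5"):
    z=np.load(f+".npz");print(f,tilt(z["p"],z["d"],z,z["T"],z["E"]))
s=r.sense();p,d,z=shot("wrist");print("now",tilt(p,d,z,s["tcp_pos"],s["ee_rot"]),s["wrist_force"])
for f in("w2",):
    z=np.load("w2.npz");W=cloud(z["d"],z);L=(W-z["T"])@z["E"]
    q=(W[...,2]>.034)&(W[...,2]<.043)&(abs(L[...,1])<.03)&(abs(L[...,0])<.05);A=np.c_[L[q][:,:2],np.ones(q.sum())];print("base face",np.linalg.lstsq(A,W[q][:,2],rcond=None)[0])
E
```

```text
w3 ('slopes x,y', array([-0.0037,  0.0015]), 'z at x=.036', np.float64(0.14071), 'minus tcp', np.float64(-0.00631), 'E2', array([-0.0029,  0.0026]), np.int64(2320))
w4 ('slopes x,y', array([-0.0039,  0.0002]), 'z at x=.036', np.float64(0.14283), 'minus tcp', np.float64(-0.00616), 'E2', array([-0.0003, -0.0001]), np.int64(2317))
w5 ('slopes x,y', array([ 0.0007, -0.0015]), 'z at x=.036', np.float64(0.08694), 'minus tcp', np.float64(-0.00591), 'E2', array([ 0.0016, -0.0006]), np.int64(2311))
now ('slopes x,y', array([-0.0048, -0.0002]), 'z at x=.036', np.float64(0.06314), 'minus tcp', np.float64(-0.00591), 'E2', array([-0.0031, -0.    ]), np.int64(2325)) [-7.24591481  3.0511576  21.45595263]
base face [-0.00186766 -0.00012311  0.03923484]
```

The mould follows the tool's small tilt, about 0.003 rad with the lug end low. I'll level it and press a bit more.

Emit:
play_rows(commands="0 0 -.02 -.01 -.02 0;0 0 -.02 0 0 0;0 0 0 0 0 0;0 0 0 0 0 0;0 0 0 0 0 0")

```text
time_s: 16.05
tcp_pos: [0.5594, -0.1772, 0.069]
ee_rot: [[0.897, -0.443, 0.0], [-0.443, -0.897, -0.0], [0.0, 0.0, -1.0]]
wrist_force: [-9.0, 3.5, 26.9]
gripper_width: 0.252
gripper_force: 30.0
```

Run:
```python
from tilt import *
p,d,z=shot("wrist");s=r.sense();print("now",tilt(p,d,z,s["tcp_pos"],s["ee_rot"]),s["wrist_force"],s["moment"],s["tcp_pos"])
```

```text
now ('slopes x,y', array([-0.0017, -0.0015]), 'z at x=.036', np.float64(0.06312), 'minus tcp', np.float64(-0.00586), 'E2', array([0.0005, 0.0002]), np.int64(2296)) [-8.83032311  4.14019475 26.94032023] [ 1.10320141  2.72504254 -0.07216449] [ 0.55935949 -0.17719821  0.06898525]
```

The mould is level, at shut height, and 27 N holds it without moving further. I'm handing in.

```bash
python3 -c "
from station import r
print(r.finish_job())"
```

```text
the job is handed in; nothing more can be done
None
```

I fitted the upper mould half onto both dowels, pressed it shut and level with about 27 N, and handed the job in at about 16 s with the gripper still holding it; the verdict was not shown.

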